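# Put the cutter away and shut its case

## Robot

A 6-joint arm with a two-finger parallel gripper is mounted at the origin on a cart in front of the work surface, level with it; the furniture and walls round the work are solid. World frame = base frame: x ahead of the robot, y to its left, z up, the work surface at z = 0. Lengths are in m, angles in rad, forces in N, time in s.
With the tool pointing down it reaches from about 0.3 to 0.875 m from the base axis. Payload 6.4 kg.
Tool frame: the origin (TCP) lies at the centre of the arm's flange, where the gripper is bolted on; the fingertips stand 173 mm ahead of it and the grasp point (between the pads) lies 155 mm ahead of it; z points along the fingers, x is the direction in which the jaws open and shut, and the axes are right-handed (so a half turn about z gives the same grasp; the last joint's range is limited). The gripper opens to 85 mm and grips with 20 to 120 N. Pads are 22 mm wide; open, the fingers measure 114 mm over their backs; the gripper's body (76 mm by 85 mm) begins 54 mm behind the grasp point. The pads swing forward as they close: fully open they stand 13 mm farther back than shut.
Start: joints at [0.924, 0.181, 1.607, -0, 1.354, -0.206], TCP at [0.245, 0.52, 0.405] pointing down, gripper open.
Joint ranges: [-2.99, 2.99], [-0.89, 2.07], [0.3, 2.58], [-1.14, 4.28], [0, 2.63], [-3.12, 3.12]. Speed limits (rad/s): [2.57, 2.57, 3.01, 3.14, 3.14, 3.14].

## Interface

Orientations are given as a unit quaternion [w, x, y, z].
In Python, from bench import ctrl gives the robot as it stands. The module is installed in compiled form; this text tells all that it offers.
- The arm moves only by the tool move_arm, never from a script. Its argument "moves" is a list of rows, each an object of numbers: "gripper": the opening in per cent of the stroke, from 0 (shut) to 100 (fully open); "x", "y", "z": the shift along the tool's x, y, z in cm; "roll": the turn about the tool's z in degrees. In form: [{"gripper": .., "x": .., "y": .., "z": .., "roll": ..}, ...]. A call has 1 to 5 rows; each row shifts and turns the commanded pose from where the row before left it, along the tool's axes as they then stand; what a row does not reach is not made up. A row lasts 1/8 s, in which the tool goes at most 62.5 mm and 10.7 degrees, less where a joint would pass 70% of its speed; a pose out of reach is approached as far as the arm can. A call is refused whole if a number of a shift passes 6.25 or a number of a turn 10.7, either way. A call with a gripper value outside its range is refused whole. The fingers move at their own pace and stop on an object; the grip force is fixed at half the most. Time passes only in rows, so rows that do not move let the fingers close. It gives the time, the measured TCP pose, the force and the opening at its end, in the units of the state.
- ctrl.get_obs(): the state, without advancing time (a new reading comes with each control period).
- ctrl.camera(name): name is "scene" or "top"; returns a dict with "img" (384x512x3 uint8, red, green, blue), "fx", "fy", "cx", "cy" (pixels), "D" ([k1, k2, p1, p2, k3] as OpenCV has them; the pictures are not rectified), "world_from_camera" (4x4, takes a point from camera to world coordinates). Camera axes: x right, y up, looking along -z (the intrinsics and any distortion apply to the point x, -y, -z); pixel columns grow to the right and rows downward; lengths in m; the calibration is good to about 2 mm. A picture is of the moment at which its call begins. There is no depth.
- ctrl.hand_in(): hands the job in, once; it reports no verdict.
The state is a dict: "time_s": time; "q": joint angles; "dq": joint speeds; "joint_efforts": joint torques, N m; "eef_pos": TCP position; "eef_rot": TCP orientation; "wrist_force": force on the tool from outside, world axes, zero at the start; "torque": the same for the moment, N m; "opening": opening from 0.0 (shut) to 1.0 (fully open).
Only numpy, scipy, OpenCV 4.12 (cv2) and the standard library are available. Lean on these libraries where they do the work, as an engineer would, in place of code of your own. Each camera call takes 0.05 s, during which the arm holds its last target. There are 200 camera calls.

## Task

Put the red cutter away: lay it flat inside the open case with the blue lid, lengthwise, without dropping it in. Then lower the lid gently, without slamming it, until the case is fully closed, and leave the flask and vials standing where they are.

Things in the scene. Friction and masses are not known exactly. Their poses are not given: they have to be found in the camera images.
- case: Rectangular grey instrument case, fixed to the bench. Outside 130 mm (its x) by 190 mm (its y) by 45 mm high without lid; walls 5 mm thick, so the open inside is 120 by 180 mm; its inner floor is 7 mm above the bench. Origin: centre of its underside, on the bench top. Its +x points to the hinged side; z up. Its y is its length.
- case_lid (a joint): Hinge angle of the blue lid, rad: 0 closed, 1.57 upright, stop at 1.95; its axis runs along the case's y. Stiff by friction (0.2 N m): the lid (0.18 kg) stays wherever it is left and must be moved all the way. It is 190 mm wide, 18 mm thick (6 mm plate outside, 12 mm deep rim inside), 130 mm from hinge to front edge; closed, its outer face is 63 mm above the bench.
- case_hinge (a point): Middle of the hinge axis, level with the lid's inner (closing) side: 65 mm along the case's +x from its centre, 45 mm above the bench. Mind the room: the hood's front edge hangs 0.47 m above the bench from x = 0.61 m on, and its side walls stand at y = -0.29 and 0.51 m.
- lid_tab (a point): Outer end of the lid's black finger tab, which is 46 mm wide, 9 mm thick and stands 20 mm out beyond the middle of the lid's front edge. The point is 150 mm from the hinge along the lid, in the middle of the tab's thickness; with the lid upright it is the lid's highest point.
- cutter: Red utility cutter lying flat, blade in, 160 mm long (its y), 30 mm wide (its x), body 14 mm thick, 20 mm high over its thumb slide, about 60 g. Origin: centre of its underside. Loose, to be put in the case.
- amber_vial: Amber vial with crimped cap, 39 mm diameter, 77 mm high, standing loose farther back on the bench. Origin: centre of its underside. To be left alone.
- saline_flask: White flat-sided plastic flask, 55 x 79 mm, 121 mm high, standing loose farther back. Origin: centre of its underside. To be left alone.
- blue_vial: Small white vial with blue cap, 31 mm diameter, 56 mm high, standing loose farther back. Origin: centre of its underside. To be left alone.

How it is judged:
On the way:
1. the cutter lies inside the case, let go (x of cutter in the frame of case between -0.06 and 0.06 m and y of cutter in the frame of case between -0.03 and 0.03 m and z of cutter in the frame of case below 0.032 m and linear speed of cutter below 0.03 m/s and contact force between the fingers and cutter below 0.1 N), for 0.2 s.
At the end, for the whole second after the job is handed in: The lid is fully closed (hinge angle under 0.05 rad, that is within 7 mm at the tab) and the cutter lies at rest inside the case: its centre within the inner walls, within 30 mm of the middle lengthwise and less than 32 mm above the bench (value of joint case_lid below 0.05 rad and x of cutter in the frame of case between -0.06 and 0.06 m and y of cutter in the frame of case between -0.03 and 0.03 m and z of cutter in the frame of case below 0.032 m and linear speed of cutter below 0.03 m/s); the robot touches nothing.
It fails at once if the lid is slammed (closes faster than 3 rad/s) (velocity of joint case_lid below -3 rad/s).
It fails at once if the cutter is dropped from more than about 4 cm (moves faster than 0.9 m/s out of the fingers) (linear speed of cutter above 0.9 m/s and contact force between the fingers and cutter below 0.05 N).
It fails at once if a standing vial or flask is moved more than 3 cm or tipped over (distance of any of amber_vial, saline_flask, blue_vial from where it was at the start of the episode above 0.03 m or angle between any of amber_vial, saline_flask, blue_vial's own z axis and vertical above 0.6 rad).
It also fails if it takes over 58 s, if anything falls off the work surface, if the arm or the gripper's body presses on something with over 40 N, if the wrist force passes 120 N, or if a joint passes its speed limit or range.

## Working session

There is one attempt and no reset: what is moved stays moved. The work goes in short steps, Python scripts to look and compute and a tool call to move; the robot and the scene stay as the last step left them, time stands still between calls to the robot, and variables do not carry over. Pictures are saved under pics/ and viewed, about 8 in all and at most 12, crops included, and the job is handed in when it is done.

Besides the shell and the picture viewer there is one more tool, called after "Call:" by a JSON object that holds its "name" and its "arguments". move_arm: Moves the arm, as the interface text tells. Its arguments: {"type":"object","properties":{"moves":{"type":"array","items":{"type":"object","properties":{"gripper":{"type":"number"},"x":{"type":"number"},"y":{"type":"number"},"z":{"type":"number"},"roll":{"type":"number"}}}}},"required":["moves"]}

```bash
mkdir -p pics
python3 - <<'E'
from bench import ctrl
import cv2,numpy as np
o=ctrl.get_obs();print({k:np.round(v,3) for k,v in o.items()})
for n in("scene","top"):
    c=ctrl.camera(n);cv2.imwrite(f"pics/{n}0.png",c["img"][:,:,::-1]);print(n,c["fx"],c["cx"],c["cy"],c["D"],np.round(c["world_from_camera"],3).tolist())
a=cv2.imread("pics/scene0.png");b=cv2.imread("pics/top0.png")
E
```

```text
{'time_s': np.float64(0.0), 'q': array([ 0.924,  0.182,  1.608, -0.   ,  1.354, -0.206]), 'dq': array([ 0.002, -0.   , -0.   , -0.001, -0.   , -0.   ]), 'joint_efforts': array([-2.0000e-03, -4.4488e+01, -3.5133e+01, -1.0000e-03,  9.0000e-03,
        0.0000e+00]), 'eef_pos': array([0.245, 0.52 , 0.404]), 'eef_rot': array([ 0.   ,  0.845,  0.535, -0.001]), 'wrist_force': array([ 0.979,  0.832, -0.358]), 'torque': array([ 0.032, -0.037, -0.028]), 'opening': np.float64(0.995)}
scene 404.4092979835517 252.84232646201437 189.45913200434535 [-0.02607161  0.          0.          0.          0.        ] [[0.459, 0.569, -0.683, 0.006], [-0.889, 0.303, -0.344, -0.155], [0.012, 0.765, 0.644, 0.657], [0.0, 0.0, 0.0, 1.0]]
top 473.0559863852488 255.05184287907363 189.68844274443214 [-0.18845694  0.          0.          0.          0.        ] [[-0.027, 0.981, -0.194, 0.422], [-0.999, -0.03, -0.013, 0.148], [-0.018, 0.194, 0.981, 1.147], [0.0, 0.0, 0.0, 1.0]]
```

View pics/scene0.png

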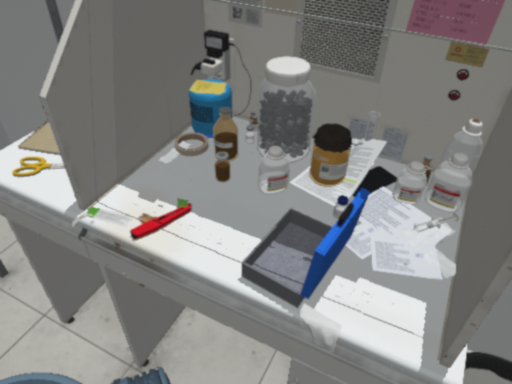

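View pics/top0.png

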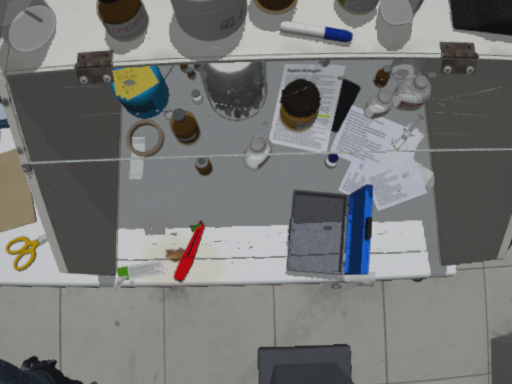

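The scene view shows the red cutter at about (162,221), the case at (300,255) and the lid roughly upright on its right side. In the top view the cutter is at (189,251), the case spans (290–345, 190–273), the lid is at (358,230) and the blue vial at (332,158).

```bash
cat > h.py <<'E'
from bench import ctrl
import cv2,numpy as np
def K(c):return np.array([[c["fx"],0,c["cx"]],[0,c["fy"],c["cy"]],[0,0,1]])
def ray(c,p):
    u=cv2.undistortPoints(np.array(p,float).reshape(-1,1,2),K(c),np.array(c["D"])).reshape(-1,2)
    T=c["world_from_camera"];d=np.c_[u[:,0],-u[:,1],-np.ones(len(u))]@T[:3,:3].T
    return T[:3,3],d
def plane(c,p,z):
    o,d=ray(c,p);return o+d*((z-o[2])/d[:,2])[:,None]
def proj(c,P):
    T=c["world_from_camera"];q=(np.atleast_2d(P)-T[:3,3])@T[:3,:3];q[:,1:]*=-1
    return cv2.projectPoints(q,np.zeros(3),np.zeros(3),K(c),np.array(c["D"]))[0].reshape(-1,2)
def big(m):
    cs,_=cv2.findContours(m.astype(np.uint8),cv2.RETR_EXTERNAL,cv2.CHAIN_APPROX_NONE);return max(cs,key=cv2.contourArea)
def red(c):
    h=cv2.cvtColor(c["img"],cv2.COLOR_RGB2HSV);return big(((h[...,0]<6)|(h[...,0]>174))&(h[...,1]>170)&(h[...,2]>90))
def blue(c,x0=0):
    h=cv2.cvtColor(c["img"],cv2.COLOR_RGB2HSV);m=(h[...,0]>105)&(h[...,0]<125)&(h[...,1]>150)&(h[...,2]>60);m[:,:x0]=0;m[:150]=0;return big(m)
E
python3 - <<'E'
from h import *
for n in("scene","top"):
    c=ctrl.camera(n);r=red(c);P=plane(c,r.reshape(-1,2),.010)[:,:2]
    R=cv2.minAreaRect(P.astype(np.float32));print(n,"cutter",np.round(R[0],4),np.round(R[1],4),R[2],"bp",np.round(cv2.boxPoints(R),3).tolist())
    b=blue(c,280);print("blue",cv2.approxPolyDP(b,3,True).reshape(-1,2).tolist())
    x0,y0,x1,y1=(230,170,390,310) if n=="scene" else (270,170,400,290)
    cv2.imwrite(f"pics/{n}1.png",cv2.resize(c["img"][y0:y1,x0:x1,::-1],None,fx=4.5,fy=4,interpolation=2) if 0 else cv2.resize(c["img"][y0:y1,x0:x1,::-1],None,fx=4,fy=4,interpolation=cv2.INTER_CUBIC))
a=cv2.imread("pics/scene1.png");b=cv2.imread("pics/top1.png");h=max(a.shape[0],b.shape[0])
p=lambda i:cv2.copyMakeBorder(i,0,h-i.shape[0],0,0,0)
m=np.hstack([p(a),p(b)]);print(m.shape);cv2.imwrite("pics/both1.png",cv2.resize(m,None,fx=.68,fy=.68))
E
```

```text
scene cutter [0.502  0.3228] [0.035  0.1477] 66.32168579101562 bp [[0.4269999861717224, 0.335999995470047], [0.5630000233650208, 0.2770000100135803], [0.5770000219345093, 0.3089999854564667], [0.4410000145435333, 0.36800000071525574]]
blue [[365, 188], [356, 193], [353, 207], [342, 224], [337, 222], [316, 248], [302, 295], [309, 295], [349, 236], [369, 192]]
top cutter [0.5007 0.3228] [0.0284 0.1486] 62.5575065612793 bp [[0.42800000309944153, 0.3440000116825104], [0.5600000023841858, 0.2759999930858612], [0.5730000138282776, 0.3009999990463257], [0.4410000145435333, 0.3700000047683716]]
blue [[370, 185], [349, 197], [345, 273], [367, 273], [369, 238], [364, 238], [365, 219], [371, 216]]
(560, 1160, 3)
```

View pics/both1.png

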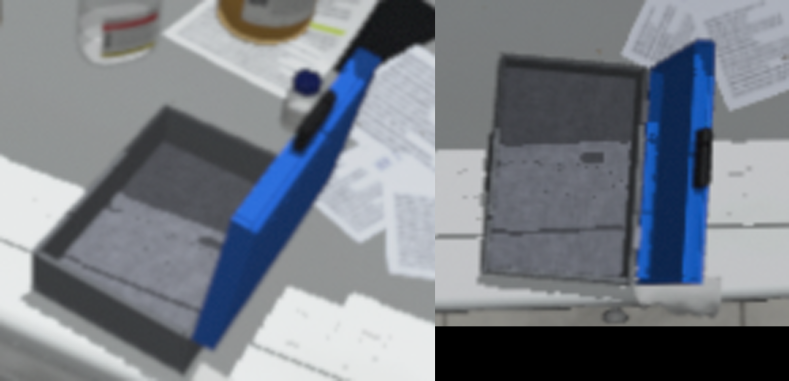

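The crops show the case rim clearly. In top-image pixels its corners are about (293.5,190), (347.6,194.6), (287.3,272) and (342.5,273). In the scene image they are (242,262.6) and (291.4,208.6).

Run:
```python
from h import *
t=ctrl.camera("top");s=ctrl.camera("scene")
P=plane(t,[[293.5,190.2],[347.6,194],[287.3,272.2],[342.4,273]],.045);Q=plane(s,[[242.1,262.6],[291.4,208.6]],.045)
print(P.round(3),Q.round(3),P.mean(0))
print("vial cap blue",plane(t,[[332,159]],.056).round(3),plane(s,[[342,200]],.056).round(3))
# lid far/near top edges: triangulate tab
def tri(a,b):
    o,d=ray(t,[a]);p,e=ray(s,[b]);A=np.c_[d[0],-e[0]];k=np.linalg.lstsq(A,p-o,rcond=None)[0]
    return ((o+k[0]*d[0]+p+k[1]*e[0])/2).round(3), np.linalg.norm(o+k[0]*d[0]-p-k[1]*e[0]).round(4)
print("tab",tri((270+(704-435)/2.72,170+157/2.72),(230+317/2.72,170+115/2.72)))
print("lid far top outer",tri((370.5,185),(369,192)))
```

```text
[[ 0.636  0.071  0.045]
 [ 0.623 -0.057  0.045]
 [ 0.444  0.093  0.045]
 [ 0.437 -0.034  0.045]] [[0.45  0.09  0.045]
 [0.636 0.066 0.045]] [0.53483114 0.01821279 0.045     ]
vial cap blue [[ 0.707 -0.023  0.056]] [[ 0.705 -0.028  0.056]]
tab (array([ 0.525, -0.072,  0.187]), np.float64(0.0013))
lid far top outer (array([ 0.619, -0.087,  0.168]), np.float64(0.0047))
```

Call:
{"name": "move_arm", "arguments": {"moves": [{"x": -4, "gripper": 100}, {"x": -3}, {"y": 5}, {"y": 5.5}, {"y": 5.5}]}}

```text
validation failed for argument at $.mo...
```

Call:
{"name": "move_arm", "arguments": {"moves": [{"y": 5.5}, {"y": 5.5}, {"y": 4.5, "z": 4}, {"z": 5}, {"z": 4}]}}

```text
validation failed for argument at $.mo...
```

Run:
```python
from h import *
t=ctrl.camera("top");s=ctrl.camera("scene")
o=ctrl.get_obs();print(o["time_s"],o["eef_pos"].round(4),o["eef_rot"].round(3),o["wrist_force"].round(1))
a=cv2.resize(s["img"][130:280,70:250,::-1],None,fx=2.2,fy=2.2);b=cv2.resize(t["img"][160:310,110:290,::-1],None,fx=2.2,fy=2.2)
cv2.imwrite("pics/p2.png",np.hstack([a,b]))
```

```text
0.4 [0.2453 0.52   0.4045] [ 0.     0.845  0.535 -0.   ] [ 0.6  0.3 -0.6]
```

View pics/p2.png

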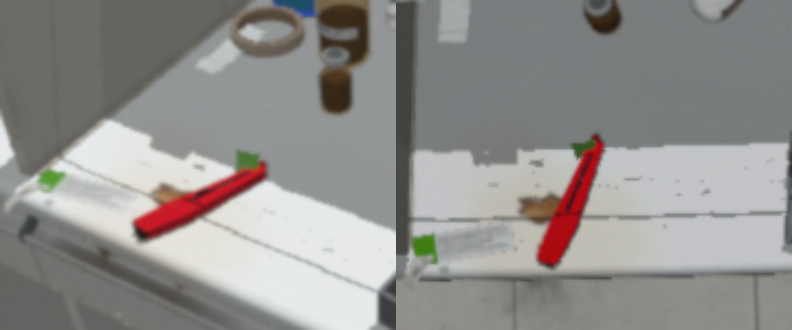

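The cutter is still untouched, with a black nose at its near end. The moves were rejected, apparently because each row needs every key.

Call:
{"name": "move_arm", "arguments": {"moves": [{"gripper": 100, "x": -4, "y": 0, "z": 0, "roll": 0}, {"gripper": 100, "x": -3, "y": 0, "z": 0, "roll": 0}, {"gripper": 100, "x": 0, "y": 5, "z": 0, "roll": 0}, {"gripper": 100, "x": 0, "y": 5.5, "z": 0, "roll": 0}, {"gripper": 100, "x": 0, "y": 5.5, "z": 0, "roll": 0}]}}

```text
time_s: 1.02
eef_pos: [0.3613, 0.3877, 0.4051]
eef_rot: [-0.0, 0.844, 0.536, 0.001]
wrist_force: [0.7, 0.6, 0.1]
opening: 1.003
```

Call:
{"name": "move_arm", "arguments": {"moves": [{"gripper": 100, "x": 0, "y": 5.5, "z": 0, "roll": 0}, {"gripper": 100, "x": 0, "y": 5.5, "z": 0, "roll": 0}, {"gripper": 100, "x": 0, "y": 4, "z": 4, "roll": 0}, {"gripper": 100, "x": 0, "y": 0, "z": 5, "roll": 0}, {"gripper": 100, "x": 0, "y": 0, "z": 4, "roll": 0}]}}

```text
time_s: 1.65
eef_pos: [0.496, 0.3237, 0.2726]
eef_rot: [-0.0, 0.845, 0.535, -0.001]
wrist_force: [0.1, 0.4, -0.2]
opening: 1.003
```

Run:
```python
from h import *
t=ctrl.camera("top");s=ctrl.camera("scene")
o=ctrl.get_obs();print(o["time_s"],o["eef_pos"].round(4),o["eef_rot"].round(3),o["wrist_force"].round(1))
a=cv2.resize(s["img"][80:260,60:260,::-1],None,fx=2,fy=2);b=cv2.resize(t["img"][150:330,110:310,::-1],None,fx=2,fy=2)
cv2.imwrite("pics/p3.png",np.hstack([a,b]))
```

```text
1.75 [0.4939 0.3233 0.2695] [-0.001  0.845  0.535 -0.005] [-0.4 -0.6  0.1]
```

View pics/p3.png

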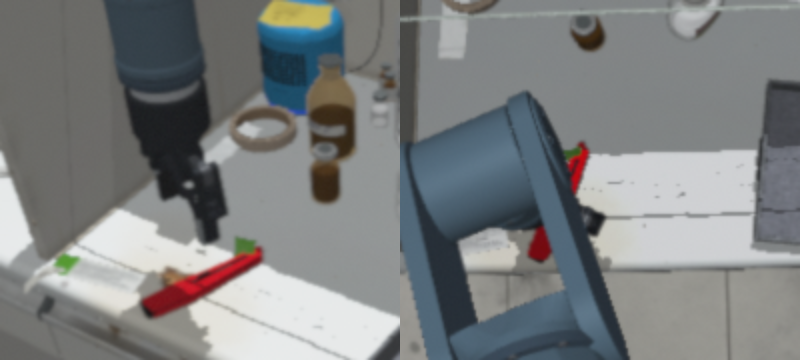

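The open gripper hangs over the cutter with its jaws across the width. I'll go down and grip.

Call:
{"name": "move_arm", "arguments": {"moves": [{"gripper": 100, "x": 0, "y": 0, "z": 4, "roll": 0}, {"gripper": 100, "x": 0, "y": 0, "z": 3.5, "roll": 0}, {"gripper": 100, "x": 0, "y": 0, "z": 1.7, "roll": 0}, {"gripper": 60, "x": 0, "y": 0, "z": 0, "roll": 0}, {"gripper": 60, "x": 0, "y": 0, "z": 0, "roll": 0}]}}

```text
time_s: 2.38
eef_pos: [0.4968, 0.325, 0.1846]
eef_rot: [0.0, 0.845, 0.535, 0.001]
wrist_force: [0.0, 0.5, 0.8]
opening: 0.612
```

Call:
{"name": "move_arm", "arguments": {"moves": [{"gripper": 0, "x": 0, "y": 0, "z": 0, "roll": 0}, {"gripper": 0, "x": 0, "y": 0, "z": 0, "roll": 0}, {"gripper": 0, "x": 0, "y": 0, "z": 0, "roll": 0}, {"gripper": 0, "x": 0, "y": 0, "z": 0, "roll": 0}, {"gripper": 0, "x": 0, "y": 0, "z": 0, "roll": 0}]}}

```text
time_s: 3.0
eef_pos: [0.4966, 0.325, 0.1846]
eef_rot: [0.0, 0.845, 0.536, 0.002]
wrist_force: [-0.9, 0.3, 6.7]
opening: 0.272
```

An opening of 23 mm is less than the 30 mm body, so the grip is high. I'll reopen, go 8 mm lower and grip again.

Call:
{"name": "move_arm", "arguments": {"moves": [{"gripper": 60, "x": 0, "y": 0, "z": 0, "roll": 0}, {"gripper": 60, "x": 0, "y": 0, "z": 0, "roll": 0}, {"gripper": 60, "x": 0, "y": 0, "z": 0.5, "roll": 0}, {"gripper": 60, "x": 0, "y": 0, "z": 0.3, "roll": 0}, {"gripper": 60, "x": 0, "y": 0, "z": 0, "roll": 0}]}}

```text
time_s: 3.62
eef_pos: [0.4955, 0.3244, 0.174]
eef_rot: [-0.0, 0.845, 0.535, -0.001]
wrist_force: [-0.6, -0.7, 0.5]
opening: 0.597
```

Call:
{"name": "move_arm", "arguments": {"moves": [{"gripper": 0, "x": 0, "y": 0, "z": 0, "roll": 0}, {"gripper": 0, "x": 0, "y": 0, "z": 0, "roll": 0}, {"gripper": 0, "x": 0, "y": 0, "z": 0, "roll": 0}, {"gripper": 0, "x": 0, "y": 0, "z": 0, "roll": 0}, {"gripper": 0, "x": 0, "y": 0, "z": 0, "roll": 0}]}}

```text
time_s: 4.25
eef_pos: [0.4961, 0.3246, 0.175]
eef_rot: [0.0, 0.845, 0.535, 0.0]
wrist_force: [0.1, 1.6, 3.2]
opening: 0.291
```

Call:
{"name": "move_arm", "arguments": {"moves": [{"gripper": 0, "x": 0, "y": 0, "z": -2, "roll": 0}, {"gripper": 0, "x": 0, "y": 0, "z": -3, "roll": 0}, {"gripper": 0, "x": 0, "y": 0, "z": -4, "roll": 0}, {"gripper": 0, "x": 0, "y": 0, "z": -3, "roll": 0}, {"gripper": 0, "x": 0, "y": 0, "z": 0, "roll": 0}]}}

```text
time_s: 4.88
eef_pos: [0.4968, 0.3249, 0.2986]
eef_rot: [0.001, 0.845, 0.535, 0.003]
wrist_force: [0.5, 0.3, -1.3]
opening: 0.293
```

Call:
{"name": "move_arm", "arguments": {"moves": [{"gripper": 0, "x": -3, "y": 2, "z": 0, "roll": 0}, {"gripper": 0, "x": -4, "y": 3, "z": 0, "roll": 0}, {"gripper": 0, "x": -4, "y": 3, "z": 0, "roll": 0}, {"gripper": 0, "x": -4, "y": 3, "z": 0, "roll": 0}, {"gripper": 0, "x": -4, "y": 2.5, "z": 0, "roll": 0}]}}

```text
time_s: 5.5
eef_pos: [0.5364, 0.0933, 0.2936]
eef_rot: [-0.001, 0.845, 0.535, -0.001]
wrist_force: [1.0, -0.4, 0.5]
opening: 0.288
```

Call:
{"name": "move_arm", "arguments": {"moves": [{"gripper": 0, "x": -3.5, "y": 2, "z": 0, "roll": 0}, {"gripper": 0, "x": -2.5, "y": 1, "z": 0, "roll": 0}, {"gripper": 0, "x": 0, "y": 0, "z": 0, "roll": -9.5}, {"gripper": 0, "x": 0, "y": 0, "z": 0, "roll": -9.5}, {"gripper": 0, "x": 0, "y": 0, "z": 0, "roll": 0}]}}

```text
time_s: 6.12
eef_pos: [0.5378, 0.0279, 0.2936]
eef_rot: [-0.001, 0.745, 0.667, -0.001]
wrist_force: [0.0, -0.0, -0.5]
opening: 0.291
```

Run:
```python
from h import *
t=ctrl.camera("top");s=ctrl.camera("scene")
o=ctrl.get_obs();print(o["time_s"],o["eef_pos"].round(4),o["eef_rot"].round(3),o["wrist_force"].round(1),o["opening"])
zc=o["eef_pos"][2]-.173+.01
r=red(s);R=cv2.minAreaRect(plane(s,r.reshape(-1,2),zc)[:,:2].astype(np.float32));print(np.round(R[0],3),np.round(R[1],3),R[2],np.round(cv2.boxPoints(R),3).tolist())
a=cv2.resize(s["img"][130:330,200:400,::-1],None,fx=2,fy=2);b=cv2.resize(t["img"][130:330,220:420,::-1],None,fx=2,fy=2)
cv2.imwrite("pics/p4.png",np.hstack([a,b]))
```

```text
6.225 [0.538  0.0281 0.294 ] [-0.001  0.746  0.666 -0.   ] [-0.7 -0.1 -0.7] 0.29027194867015726
[0.519 0.028] [0.03  0.107] 85.54667663574219 [[0.46399998664855957, 0.017000000923871994], [0.5709999799728394, 0.008999999612569809], [0.5740000009536743, 0.039000000804662704], [0.46700000762939453, 0.04699999839067459]]
```

View pics/p4.png

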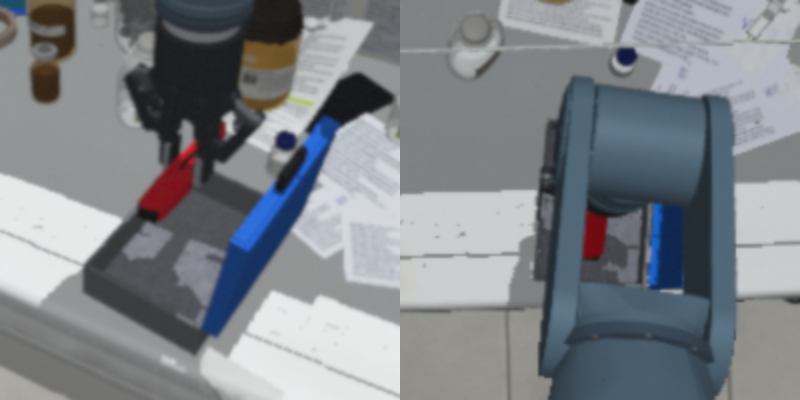

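The cutter is held level over the case and aligned. Its centre is at about (0.538, 0.028). I'll lower it in steps and watch the force.

Call:
{"name": "move_arm", "arguments": {"moves": [{"gripper": 0, "x": 0.3, "y": 0, "z": 2, "roll": 0}, {"gripper": 0, "x": 0, "y": 0, "z": 2, "roll": 0}, {"gripper": 0, "x": 0, "y": 0, "z": 2, "roll": 0}, {"gripper": 0, "x": 0, "y": 0, "z": 2, "roll": 0}, {"gripper": 0, "x": 0, "y": 0, "z": 0, "roll": 0}]}}

```text
time_s: 6.85
eef_pos: [0.5376, 0.0313, 0.2129]
eef_rot: [-0.002, 0.745, 0.667, -0.001]
wrist_force: [0.0, -0.7, -0.6]
opening: 0.293
```

Call:
{"name": "move_arm", "arguments": {"moves": [{"gripper": 0, "x": 0, "y": 0, "z": 1, "roll": 0}, {"gripper": 0, "x": 0, "y": 0, "z": 1, "roll": 0}, {"gripper": 0, "x": 0, "y": 0, "z": 0.6, "roll": 0}, {"gripper": 0, "x": 0, "y": 0, "z": 0.3, "roll": 0}, {"gripper": 0, "x": 0, "y": 0, "z": 0, "roll": 0}]}}

```text
time_s: 7.48
eef_pos: [0.5387, 0.0309, 0.1855]
eef_rot: [-0.0, 0.745, 0.667, -0.0]
wrist_force: [-0.5, 0.7, -0.6]
opening: 0.293
```

Call:
{"name": "move_arm", "arguments": {"moves": [{"gripper": 0, "x": 0, "y": 0, "z": 0.2, "roll": 0}, {"gripper": 0, "x": 0, "y": 0, "z": 0.1, "roll": 0}, {"gripper": 0, "x": 0, "y": 0, "z": 0, "roll": 0}]}}

```text
time_s: 7.85
eef_pos: [0.5387, 0.031, 0.1827]
eef_rot: [0.0, 0.745, 0.667, 0.0]
wrist_force: [-0.2, -0.4, 0.1]
opening: 0.291
```

Call:
{"name": "move_arm", "arguments": {"moves": [{"gripper": 35, "x": 0, "y": 0, "z": 0, "roll": 0}, {"gripper": 45, "x": 0, "y": 0, "z": 0, "roll": 0}, {"gripper": 50, "x": 0, "y": 0, "z": 0, "roll": 0}, {"gripper": 50, "x": 0, "y": 0, "z": 0, "roll": 0}, {"gripper": 50, "x": 0, "y": 0, "z": 0, "roll": 0}]}}

```text
time_s: 8.48
eef_pos: [0.5387, 0.031, 0.1827]
eef_rot: [-0.0, 0.745, 0.667, -0.0]
wrist_force: [-0.4, -0.2, -0.1]
opening: 0.5
```

Call:
{"name": "move_arm", "arguments": {"moves": [{"gripper": 50, "x": 0, "y": 0, "z": -2, "roll": 0}, {"gripper": 50, "x": 0, "y": 0, "z": -4, "roll": 0}, {"gripper": 50, "x": 0, "y": 0, "z": -6, "roll": 0}, {"gripper": 50, "x": 0, "y": 0, "z": -6, "roll": 0}, {"gripper": 50, "x": 0, "y": 0, "z": 0, "roll": 0}]}}

```text
time_s: 9.1
eef_pos: [0.5405, 0.0308, 0.3688]
eef_rot: [0.004, 0.745, 0.668, 0.004]
wrist_force: [-1.1, 0.3, -0.5]
opening: 0.499
```

The cutter is released. Next I'll cross to the outer side of the lid with the jaws shut and check the cutter from there.

Call:
{"name": "move_arm", "arguments": {"moves": [{"gripper": 0, "x": 0, "y": -3.5, "z": -3, "roll": 0}, {"gripper": 0, "x": -2, "y": 0, "z": 0, "roll": 0}, {"gripper": 0, "x": -4, "y": 0, "z": 0, "roll": 0}, {"gripper": 0, "x": -4, "y": 0, "z": 0, "roll": 0}, {"gripper": 0, "x": -4, "y": 0, "z": 0, "roll": 0}]}}

```text
time_s: 9.72
eef_pos: [0.4881, -0.1054, 0.3916]
eef_rot: [-0.001, 0.745, 0.668, -0.0]
wrist_force: [-0.3, -0.3, 0.0]
opening: -0.001
```

Call:
{"name": "move_arm", "arguments": {"moves": [{"gripper": 0, "x": -2, "y": 0, "z": 0, "roll": 0}, {"gripper": 0, "x": 0, "y": 0, "z": 0, "roll": 0}]}}

```text
time_s: 9.98
eef_pos: [0.4861, -0.1254, 0.3916]
eef_rot: [-0.001, 0.745, 0.667, -0.0]
wrist_force: [-0.5, 0.7, 0.7]
opening: -0.002
```

Run:
```python
from h import *
t=ctrl.camera("top");s=ctrl.camera("scene")
o=ctrl.get_obs();p=o["eef_pos"];print(o["time_s"],p.round(4),o["eef_rot"].round(3),o["wrist_force"].round(1),o["opening"])
u=np.array([.12,.993]);H=np.array([.529,-.047]);print("a,z tip",(p[:2]-H)@u,p[2]-.173)
th=np.arange(1.75,-.01,-.1);r,w=.115,.015
print(np.c_[th,r*np.cos(th)-.018*np.sin(th)-w,.045+r*np.sin(th)+.018*np.cos(th)].round(3))
for n,c in(("s",s),("t",t)):
  try:
    R=cv2.minAreaRect(plane(c,red(c).reshape(-1,2),.017)[:,:2].astype(np.float32));print(n,np.round(cv2.boxPoints(R),3).tolist())
  except Exception as e:print(n,e)
a=cv2.resize(s["img"][130:330,200:400,::-1],None,fx=2,fy=2);b=cv2.resize(t["img"][130:330,220:420,::-1],None,fx=2,fy=2)
cv2.imwrite("pics/p5.png",np.hstack([a,b]))
```

```text
10.075 [ 0.4863 -0.124   0.3919] [-0.001  0.745  0.667 -0.   ] [ 0.9  0.6 -0. ] -0.004124004233125371
a,z tip -0.08154195633786157 0.21886123728760104
[[ 1.75  -0.053  0.155]
 [ 1.65  -0.042  0.158]
 [ 1.55  -0.031  0.16 ]
 [ 1.45  -0.019  0.161]
 [ 1.35  -0.007  0.161]
 [ 1.25   0.004  0.16 ]
 [ 1.15   0.016  0.157]
 [ 1.05   0.027  0.154]
 [ 0.95   0.037  0.149]
 [ 0.85   0.047  0.143]
 [ 0.75   0.057  0.137]
 [ 0.65   0.066  0.129]
 [ 0.55   0.074  0.12 ]
 [ 0.45   0.081  0.111]
 [ 0.35   0.087  0.101]
 [ 0.25   0.092  0.091]
 [ 0.15   0.096  0.08 ]
 [ 0.05   0.099  0.069]]
s [[0.47099998593330383, 0.024000000208616257], [0.6190000176429749, 0.004999999888241291], [0.6230000257492065, 0.03400000184774399], [0.4740000069141388, 0.052000001072883606]]
t [[0.4690000116825104, 0.026000000536441803], [0.6159999966621399, 0.00800000037997961], [0.6190000176429749, 0.03500000014901161], [0.47200000286102295, 0.05299999937415123]]
```

View pics/p5.png

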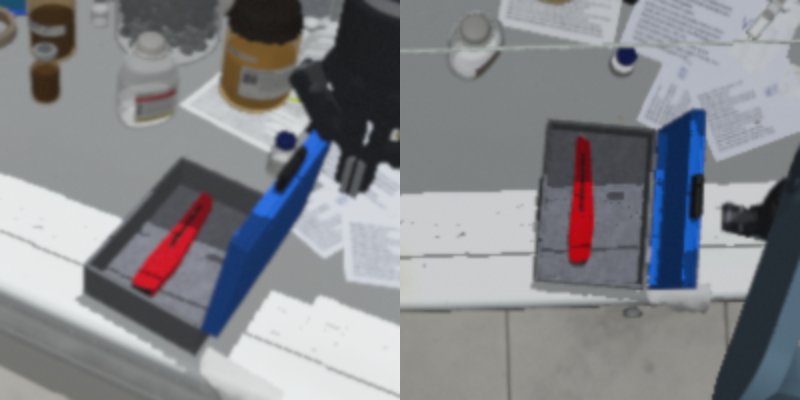

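The cutter lies flat and lengthwise, centred at about (0.541, 0.03), and the gripper is now outside the lid. I'll lower the tips and push the lid along its arc.

Call:
{"name": "move_arm", "arguments": {"moves": [{"gripper": 0, "x": 0, "y": 0, "z": 3, "roll": 0}, {"gripper": 0, "x": 0, "y": 0, "z": 3, "roll": 0}, {"gripper": 0, "x": 1, "y": 0, "z": 0, "roll": 0}, {"gripper": 0, "x": 1, "y": 0, "z": 0, "roll": 0}, {"gripper": 0, "x": 1, "y": 0, "z": 0, "roll": 0}]}}

```text
time_s: 10.7
eef_pos: [0.4904, -0.0934, 0.3342]
eef_rot: [0.001, 0.744, 0.668, 0.001]
wrist_force: [-0.5, -0.2, 0.8]
opening: -0.002
```

Call:
{"name": "move_arm", "arguments": {"moves": [{"gripper": 0, "x": 0.8, "y": 0, "z": 0, "roll": 0}, {"gripper": 0, "x": 0.8, "y": 0, "z": 0, "roll": 0}, {"gripper": 0, "x": 0.8, "y": 0, "z": 0, "roll": 0}, {"gripper": 0, "x": 0.8, "y": 0, "z": 0, "roll": 0}, {"gripper": 0, "x": 0.8, "y": 0, "z": 0, "roll": 0}]}}

```text
time_s: 11.32
eef_pos: [0.4942, -0.0543, 0.3328]
eef_rot: [0.0, 0.745, 0.667, 0.0]
wrist_force: [1.0, -1.8, 1.5]
opening: 0.002
```

Run:
```python
from h import *
o=ctrl.get_obs();p=o["eef_pos"];print(o["time_s"],o["wrist_force"].round(1))
u=np.array([.12,.993]);H=np.array([.529,-.047]);print("a,z tip",(p[:2]-H)@u,p[2]-.173)
s=ctrl.camera("scene");t=ctrl.camera("top")
a=cv2.resize(s["img"][130:330,200:400,::-1],None,fx=2,fy=2);b=cv2.resize(t["img"][130:330,220:420,::-1],None,fx=2,fy=2)
cv2.imwrite("pics/p6.png",np.hstack([a,b]))
```

```text
11.325 [ 1.  -1.8  1.5]
a,z tip -0.011373926235559408 0.15975486795470056
```

View pics/p6.png

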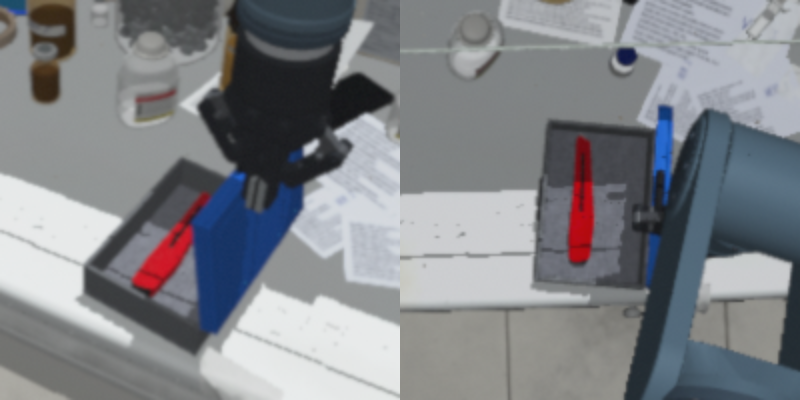

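The lid now leans inward to about 1.4 rad, with the fingers on its outer face. The pushing force is small (about 2 N), so I'll continue along the arc.

Call:
{"name": "move_arm", "arguments": {"moves": [{"gripper": 0, "x": 1.2, "y": 0, "z": 0, "roll": 0}, {"gripper": 0, "x": 1.2, "y": 0, "z": 0.2, "roll": 0}, {"gripper": 0, "x": 1.1, "y": 0, "z": 0.3, "roll": 0}, {"gripper": 0, "x": 1.0, "y": 0, "z": 0.5, "roll": 0}, {"gripper": 0, "x": 1.0, "y": 0, "z": 0.6, "roll": 0}]}}

```text
time_s: 12.05
eef_pos: [0.5003, 0.0008, 0.3165]
eef_rot: [0.0, 0.745, 0.668, 0.0]
wrist_force: [0.6, -1.0, 1.8]
opening: 0.002
```

Call:
{"name": "move_arm", "arguments": {"moves": [{"gripper": 0, "x": 1.0, "y": 0, "z": 0.6, "roll": 0}, {"gripper": 0, "x": 0.9, "y": 0, "z": 0.8, "roll": 0}, {"gripper": 0, "x": 0.8, "y": 0, "z": 0.9, "roll": 0}, {"gripper": 0, "x": 0.7, "y": 0, "z": 0.9, "roll": 0}, {"gripper": 0, "x": 0, "y": 0, "z": 0, "roll": 0}]}}

```text
time_s: 12.68
eef_pos: [0.5033, 0.0343, 0.2834]
eef_rot: [-0.001, 0.744, 0.668, -0.001]
wrist_force: [-0.1, -0.6, -0.1]
opening: -0.002
```

Run:
```python
from h import *
o=ctrl.get_obs();p=o["eef_pos"];print(o["time_s"],o["wrist_force"].round(1))
u=np.array([.12,.993]);H=np.array([.529,-.047]);print("a,z tip",(p[:2]-H)@u,p[2]-.173)
s=ctrl.camera("scene");t=ctrl.camera("top")
a=cv2.resize(s["img"][130:330,200:400,::-1],None,fx=2,fy=2);b=cv2.resize(t["img"][130:330,220:420,::-1],None,fx=2,fy=2)
cv2.imwrite("pics/p7.png",np.hstack([a,b]))
```

```text
12.675 [-0.1 -0.6 -0.1]
a,z tip 0.07765509130677532 0.11036890277327399
```

View pics/p7.png

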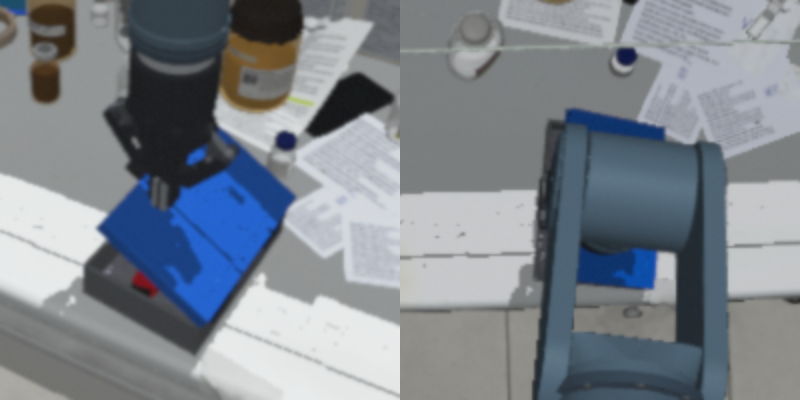

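The lid is at about 0.45 rad and following well. I'll continue and then creep to the stop.

Call:
{"name": "move_arm", "arguments": {"moves": [{"gripper": 0, "x": 0.6, "y": 0, "z": 1.0, "roll": 0}, {"gripper": 0, "x": 0.5, "y": 0, "z": 1.0, "roll": 0}, {"gripper": 0, "x": 0.3, "y": 0, "z": 1.0, "roll": 0}, {"gripper": 0, "x": 0.2, "y": 0, "z": 0.8, "roll": 0}, {"gripper": 0, "x": 0, "y": 0, "z": 0.5, "roll": 0}]}}

```text
time_s: 13.4
eef_pos: [0.5053, 0.0499, 0.2408]
eef_rot: [-0.0, 0.745, 0.668, -0.0]
wrist_force: [-0.5, 1.1, 1.3]
opening: -0.002
```

Call:
{"name": "move_arm", "arguments": {"moves": [{"gripper": 0, "x": 0, "y": 0, "z": 0.2, "roll": 0}, {"gripper": 0, "x": 0, "y": 0, "z": 0.2, "roll": 0}, {"gripper": 0, "x": 0, "y": 0, "z": 0, "roll": 0}]}}

```text
time_s: 13.78
eef_pos: [0.5056, 0.0495, 0.2377]
eef_rot: [0.0, 0.745, 0.667, -0.0]
wrist_force: [-0.4, -0.6, -0.1]
opening: -0.001
```

Call:
{"name": "move_arm", "arguments": {"moves": [{"gripper": 0, "x": 0, "y": 0, "z": 0.1, "roll": 0}, {"gripper": 0, "x": 0, "y": 0, "z": 0.1, "roll": 0}, {"gripper": 0, "x": 0, "y": 0, "z": 0.1, "roll": 0}, {"gripper": 0, "x": 0, "y": 0, "z": 0, "roll": 0}]}}

```text
time_s: 14.28
eef_pos: [0.5058, 0.0497, 0.2363]
eef_rot: [0.0, 0.745, 0.668, -0.0]
wrist_force: [-6.6, -0.1, 16.3]
opening: 0.003
```

The tips meet a firm stop at z = 0.236, the closed height, with 16 N. I'll back off and check.

Call:
{"name": "move_arm", "arguments": {"moves": [{"gripper": 0, "x": 0, "y": 0, "z": -1, "roll": 0}, {"gripper": 0, "x": 0, "y": 0, "z": -4, "roll": 0}, {"gripper": 0, "x": 0, "y": 0, "z": -5, "roll": 0}, {"gripper": 0, "x": 5, "y": -3, "z": -3, "roll": 0}, {"gripper": 0, "x": 6, "y": 0, "z": 0, "roll": 0}]}}

```text
time_s: 14.9
eef_pos: [0.4889, 0.1603, 0.367]
eef_rot: [0.002, 0.746, 0.666, 0.003]
wrist_force: [1.2, -0.2, 0.0]
opening: 0.0
```

Call:
{"name": "move_arm", "arguments": {"moves": [{"gripper": 0, "x": 6, "y": 0, "z": 0, "roll": 0}, {"gripper": 0, "x": 6, "y": 0, "z": 0, "roll": 0}, {"gripper": 0, "x": 0, "y": 0, "z": 0, "roll": 0}]}}

```text
time_s: 15.28
eef_pos: [0.5014, 0.2826, 0.3634]
eef_rot: [-0.0, 0.743, 0.669, 0.0]
wrist_force: [-0.2, -0.7, 0.2]
opening: -0.0
```

Run:
```python
from h import *
o=ctrl.get_obs();print(o["time_s"],o["wrist_force"].round(1),o["eef_pos"].round(3))
s=ctrl.camera("scene");t=ctrl.camera("top")
for n,c in(("s",s),("t",t)):
    R=cv2.minAreaRect(plane(c,blue(c,200).reshape(-1,2),.063)[:,:2].astype(np.float32));print(n,np.round(R[0],3),np.round(R[1],3),R[2])
print("blue vial cap",plane(t,[[332,159]],.056).round(3))
a=cv2.resize(s["img"][130:330,200:400,::-1],None,fx=2,fy=2);b=cv2.resize(t["img"][130:330,220:420,::-1],None,fx=2,fy=2)
cv2.imwrite("pics/p8.png",np.hstack([a,b]))
```

```text
15.275 [-0.2 -0.7  0.2] [0.501 0.283 0.363]
s [0.529 0.016] [0.135 0.196] 82.99835205078125
t [0.535 0.019] [0.131 0.188] 82.71295166015625
blue vial cap [[ 0.707 -0.023  0.056]]
```

View pics/p8.png

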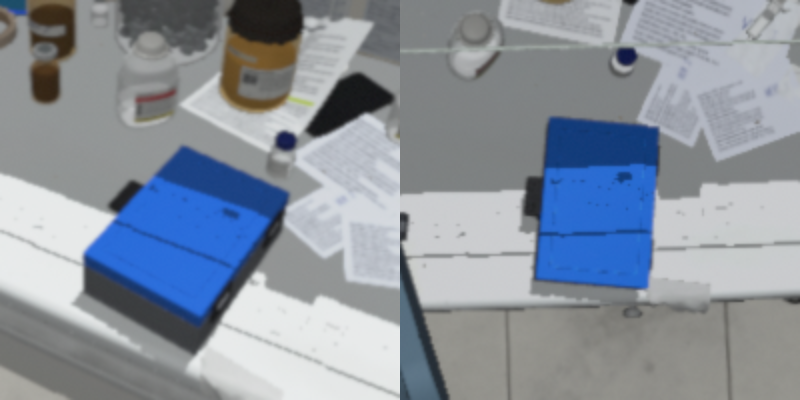

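The lid is flush on the case. From the top its outline measures 131 × 188 mm at 63 mm height, centred on the case. The vials and flask stand where they were, and the arm is clear.

```bash
python3 -c "
from bench import ctrl
print(ctrl.hand_in())"
```

```text
the job is handed in; nothing more can be done
None
```

The red cutter is in the case, the lid is closed, and I handed the job in at about 15 s of the 58 s allowed. No verdict was reported.

- **Cutter:** The first grip sat too high, with an opening of 23 mm, so I reopened and gripped 8 mm lower. I set the cutter down at floor height and let go. The pictures then showed it flat and lengthwise, about 1 cm off the case's long midline and well within the lengthwise limit.
- **Lid:** I pushed it over with the shut fingers at under about 1 rad/s. Wrist forces were about 2 N until a firm stop of 16 N at the closed height.
- **Last checks:** From the top the lid outline measured 131 × 188 mm at 63 mm height, centred on the case. The scene camera gave 135 × 196 mm, centred 6 mm away. The lid sits flush in both views. The flask and vials look unmoved, judged from the pictures and not measured, and the arm was clear with no contact force.
- **Not checked:** I could not see the cutter once the lid was closed.

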